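Sort inspected parts from the magnifier rest into their trays

ROBOT

A 6-joint arm with a two-finger parallel gripper is mounted at the origin on the work surface. World frame = base frame: x ahead of the robot, y to its left, z up, the work surface at z = 0. Lengths are in mm, angles in rad, forces in N, time in s.
With the tool pointing down it reaches from about 375 to 975 mm from the base axis. Payload 3.8 kg.
Tool frame: the origin (TCP) lies at the very end of the fingers, on their centre line; the grasp point (between the pads) lies 19 mm behind it (r.tcp_to_grasp is the z of the grasp point in the tool frame, in mm); z points along the fingers, y is the direction in which the jaws open and shut (so a half turn about z gives the same grasp; the last joint's range is limited). The gripper opens to 88 mm and grips with 3 to 60 N. Pads are 18 mm wide; open, the fingers measure 123 mm over their backs; the gripper's body (75 mm by 187 mm) begins 45 mm behind the grasp point.
Start: joints at [-1.148, 0.264, 1.604, -0, 1.274, -0.037], TCP at [299.538, -604.893, 238.706] pointing down, gripper open.
Joint ranges: [-2.63, 2.63], [-0.94, 2.18], [0.31, 2.57], [-1.31, 4.45], [0, 2.66], [-2.55, 2.55]. Speed limits (rad/s): [2.57, 2.57, 3.14, 3.14, 3.14, 3.14].

INTERFACE

Orientations are given as a rotation vector (axis times angle).
In Python, from cell import r gives the robot as it stands. The module is installed in compiled form; this text tells all that it offers.
- The arm moves only by the tool drive_tool, never from a script. Its argument "rows" is a list that holds one entry, the list of rows, each a list of 5 numbers: the shift along the tool's x, y, z in mm, then the turn about the tool's z in degrees, then the closure, from -1 (fully open) to 1 (shut). In form: [[[tx, ty, tz, turn, grip], ...]]. A call has 1 to 20 rows; each row is the pose to reach, as a shift and turn from the pose measured when the call began, along the tool's axes at that moment; what a row does not reach only later rows make up. A row lasts 1/12 s, in which the tool goes at most 41.7 mm and 7.16 degrees, less where a joint would pass 70% of its speed; a pose out of reach is approached as far as the arm can. A call with a gripper value outside its range is refused whole. The fingers move at their own pace and stop on an object; the grip force is fixed at half the most. Time passes only in rows, so rows that repeat a pose let the fingers close. It gives the time, the measured TCP pose, the force and the opening at its end, in the units of the state.
- r.state(): the state, without advancing time (a new reading comes with each control period).
- r.grab_frame(name): name is "side" or "top"; returns a dict with "color" (384x512x3 uint8, red, green, blue), "K" (3x3 intrinsics, pixels), "k1" (the pictures are not rectified: a ray, as slopes to the right and down, at radius r is drawn at 1 + k1 r^2 times it, then the intrinsics apply), "rvec" (rotation vector, rad) and "tvec" (3), from world to camera coordinates, as OpenCV has them. Camera axes: x right, y down, z forward; pixel columns grow to the right and rows downward; lengths in mm; the calibration is good to about 2 mm. A picture is of the moment at which its call begins. There is no depth.
- r.hand_in(): hands the job in, once; it reports no verdict.
The state is a dict: "clock": time; "qpos": joint angles; "joint_velocities": joint speeds; "joint_efforts": joint torques, N m; "ee_pos": TCP position; "tcp_rot": TCP orientation; "force": force on the tool from outside, world axes, zero at the start; "moment": the same for the moment, N m; "grip_width": finger opening in mm.
Only numpy, scipy, OpenCV 4.12 (cv2) and the standard library are available. Lean on these libraries where they do the work, as an engineer would, in place of code of your own. Each camera call takes 0.05 s, during which the arm holds its last target. There are 200 camera calls.

TASK

Clear the checked parts from the sloped rest under the magnifier and from the bench beside it: put the two sleeves, the T-bracket and the flat cover plate each into the grey tray that already holds a part of the same kind. Set them down gently so that they stand upright by themselves: sleeves on end, the bracket on its foot with the web up, the cover on its 48 mm wide thin edge like the one already there. The parts already in the trays must stay standing in them, and leave the other things on the bench where they are.

Things in the scene. Friction and masses are not known exactly. Their poses are not given: they have to be found in the camera images.
- sleeve_a: a plain aluminium sleeve (short tube), 48 mm outside diameter, 36 mm bore, 50 mm long; origin at the centre of its lower end, z along its axis upward; 100 g; starts leaning on the sloped rest, square to the board, its foot against the lip, in one of three places side by side
- sleeve_b: a plain aluminium sleeve (short tube), 48 mm outside diameter, 36 mm bore, 50 mm long; origin at the centre of its lower end, z along its axis upward; 100 g; at the start it stands upright on the bench beside the rest
- bracket_a: aluminium T-bracket: square foot 48 x 48 x 10 mm thick, web 12 mm thick, 48 mm long, 42 mm high on the middle of the foot (52 mm high in all, 130 g); origin under the centre of the foot, x along the web, y across its thickness, z up the web; starts leaning on the sloped rest, square to the board, its foot against the lip, in one of three places side by side
- cover_a: flat aluminium cover plate 48 mm wide, 64 mm high, 12 mm thick, dark bore and screw holes in its faces; origin at the centre of its lower thin edge (48 x 12 mm), x along its width, y across its thickness, z up its height; 100 g; starts leaning on the sloped rest, square to the board, its foot against the lip, in one of three places side by side
- tray_sleeves: a fixed low grey tray, 140 (x) x 180 (y) x 28 mm high, walls and floor 5 mm; origin at the centre of its underside (its inner floor is 5 mm above); it already holds one sleeve
- tray_brackets: a fixed low grey tray, 140 (x) x 180 (y) x 28 mm high, walls and floor 5 mm; origin at the centre of its underside (its inner floor is 5 mm above); it already holds one T-bracket
- tray_cover: a fixed low grey tray, 140 (x) x 180 (y) x 28 mm high, walls and floor 5 mm; origin at the centre of its underside (its inner floor is 5 mm above); it already holds one cover plate standing on its thin edge
- sleeve_in: the sleeve already in its tray, on end, near the +y end of the tray; same size as the others
- bracket_in: the T-bracket already in its tray, near the +y end; same size as the others
- cover_in: the cover plate already in its tray, standing on its thin edge near the +y end, its faces looking along the tray's y; same size as the other
- rest: fixed inspection rest with magnifier lamp; origin on the bench under the board's middle, x level and up the slope (roughly to the robot's right), y along the board. Board 250 (y) x 110 mm, rising along x at 0.58 rad (33 deg), lip 10 mm high at its low edge; its normal leans 33 deg to -x. Lamp head 130 mm across, centre at x +120, y +85, 272 to 302 mm up; post at x +215, y +85
- rest_board (a point): the middle of the sloped board's upper face, 58 mm above the bench; axes as the rest's
- stamp: bystander: small wooden hand stamp, 26 mm across and 60 mm high, standing beside the rest; origin at its foot
- jar: bystander: small white jar with a black cap, 50 mm across, 42 mm high, standing among the loose things; origin at its foot
- caliper: bystander: caliper lying flat, 200 mm long along its x; origin at its middle on the bench
- tape: bystander: roll of brown tape lying flat, 90 mm across, 20 mm high; origin under its centre
- oiler: bystander: white bottle, 44 mm across and 110 mm high; origin under its centre
- screwdriver: bystander: screwdriver lying on the bench along its x; origin under its middle

How it is judged:
By the outcome, as a careful person would: the job done as asked, in the order asked, and still so for the second after the job is handed in, with the robot touching nothing.
It also fails if it takes over 72 s, if anything falls off the work surface, if the arm or the gripper's body presses on something with over 40 N, if the wrist force passes 120 N, or if a joint passes its speed limit or range.

## Working session

There is one attempt and no reset: what is moved stays moved. The work goes in short steps, Python scripts to look and compute and a tool call to move; the robot and the scene stay as the last step left them, time stands still between calls to the robot, and variables do not carry over. Pictures are saved under pics/ and viewed, about 8 in all and at most 12, crops included, and the job is handed in when it is done.

Besides the shell and the picture viewer there is one more tool, called after "Emit:" by a JSON object that holds its "method" and its "body", one argument or row to a line. drive_tool: Moves the arm, as the interface text tells. Its arguments: {"type":"object","properties":{"rows":{"type":"array"}},"required":["rows"]}

```bash
mkdir -p pics; cat > h.py <<'E'
import numpy as np, cv2
from cell import r
from scipy.spatial.transform import Rotation as R
def grab(n):
    f=r.grab_frame(n); return f
def pix2z(f,u,v,z):
    K=f["K"];x=(u-K[0][2])/K[0][0];y=(v-K[1][2])/K[1][1]
    a,b=x,y
    for _ in range(20):
        s=1+f["k1"]*(a*a+b*b);a,b=x/s,y/s
    M=R.from_rotvec(np.ravel(f["rvec"])).as_matrix();t=np.ravel(f["tvec"])
    c=-M.T@t;d=M.T@np.array([a,b,1]);return c+d*(z-c[2])/d[2]
def proj(f,P):
    P=np.atleast_2d(P);K=f["K"];M=R.from_rotvec(np.ravel(f["rvec"])).as_matrix()
    q=P@M.T+np.ravel(f["tvec"]);a=q[:,:2]/q[:,2:];a=a*(1+f["k1"]*(a**2).sum(1,keepdims=True))
    return a*[K[0][0],K[1][1]]+[K[0][2],K[1][2]]
def save(f,n,s=1.5,crop=None):
    im=f["color"][:,:,::-1]
    if crop: im=im[crop[1]:crop[3],crop[0]:crop[2]]
    cv2.imwrite("pics/"+n,cv2.resize(im,None,fx=s,fy=s,interpolation=cv2.INTER_CUBIC))
E
python3 - <<'E'
from h import *
import pickle
for n in("top","side"):
    f=grab(n);save(f,n+"0.png",1.5);pickle.dump({k:np.array(v) for k,v in f.items()},open(n+"0.pkl","wb"))
    M=R.from_rotvec(np.ravel(f["rvec"])).as_matrix();print(n,-M.T@np.ravel(f["tvec"]),M[2],f["K"],f["k1"])
s=r.state();print(s["ee_pos"],s["tcp_rot"],s["grip_width"],s["clock"],R.from_rotvec(s["tcp_rot"]).as_matrix().round(3),r.tcp_to_grasp)
E
```

```text
top [ 482.96518048   -5.69162886 1160.36894515] [ 0.11507758 -0.00475269 -0.99334514] [[377.3649036    0.         252.7028692 ]
 [  0.         377.3649036  189.59900483]
 [  0.           0.           1.        ]] -0.04618620350519271
side [ 27.54310323 566.99819304 893.64464383] [ 0.47968006 -0.4926038  -0.72611882] [[363.41186116   0.         257.13012579]
 [  0.         363.41186116 189.17643738]
 [  0.           0.           1.        ]] 0.016439404123662595
[ 299.25619167 -604.33298276  237.53759458] [-3.05705029e+00 -7.15412997e-01  6.41004855e-04] 87.84376412569127 0.1 [[ 0.896  0.444 -0.001]
 [ 0.444 -0.896  0.002]
 [ 0.    -0.002 -1.   ]] -18.700000000000003
```

View pics/top0.png

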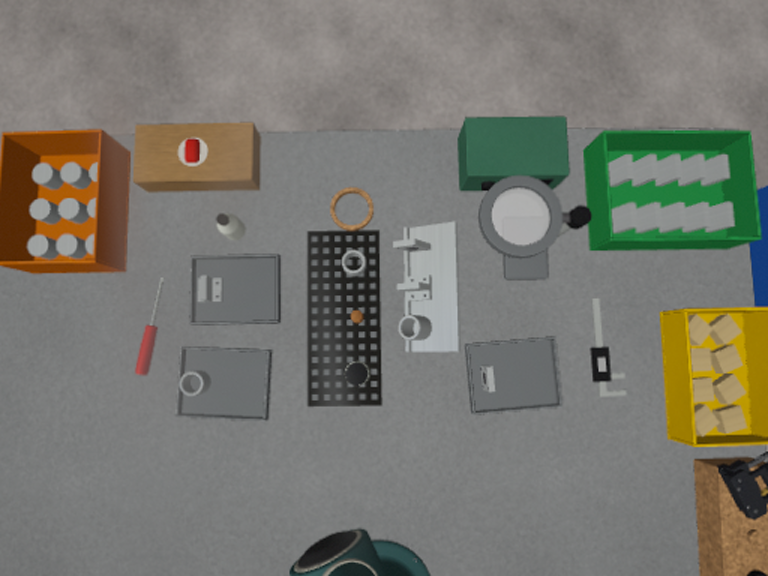

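View pics/side0.png

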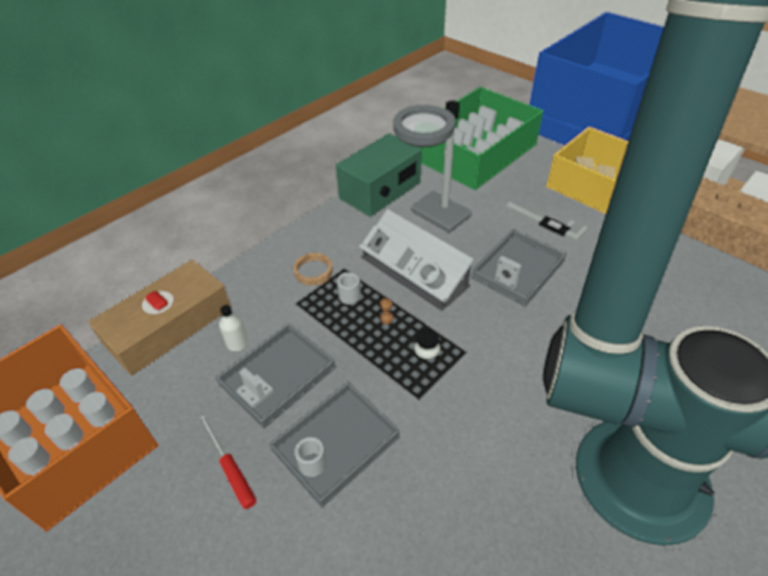

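The top view is oriented up = +x and left = +y. It shows the cover (~400-430, 240), bracket (~415, 288) and sleeve (~412, 327) on the rest, and sleeve_b at (354, 262) on the black mat. The cover tray is on the right (513, 375); the bracket (235, 289) and sleeve (225, 383) trays are on the left. I'll zoom in next.

```bash
python3 - <<'E'
import pickle,cv2,numpy as np
t=pickle.load(open("top0.pkl","rb"))["color"][:,:,::-1];s=pickle.load(open("side0.pkl","rb"))["color"][:,:,::-1]
a=cv2.resize(t[142:240,200:310],None,fx=6,fy=6,interpolation=cv2.INTER_CUBIC)  # 660x588
cv2.imwrite("pics/z1.png",a)
b=cv2.resize(s[135:215,190:320],None,fx=6,fy=6,interpolation=cv2.INTER_CUBIC)
cv2.imwrite("pics/z2.png",b)
E
```

```text
(no output)
```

View pics/z1.png

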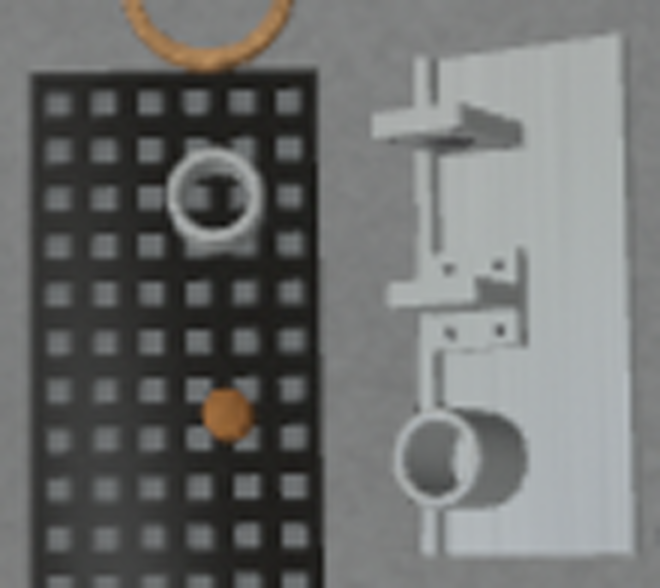

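View pics/z2.png

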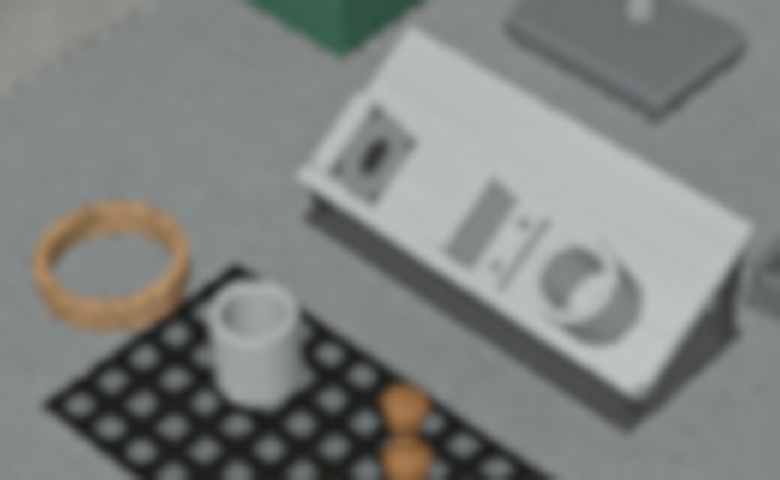

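The zooms show that the cover and the bracket web both run along the slope, with faces along the board. The sleeve rim is at crop (437, 458), sleeve_b's rim at (215, 195), and the board's high edge runs from (620, 35) to (632, 553). Next I'll fit poses.

```bash
cat > scene.py <<'E'
from h import *
import pickle
from scipy.optimize import least_squares
T=pickle.load(open("top0.pkl","rb"));S=pickle.load(open("side0.pkl","rb"))
A=0.58
def tp(u,v): return np.array([u/6+200-.4,v/6+142-.4])
def sp(u,v): return np.array([u/6+190-.4,v/6+135-.4])
def board(p,s,t,n): # rest pose p=(X,Y,yaw)
    x=s*np.cos(A)-n*np.sin(A);z=58+s*np.sin(A)+n*np.cos(A);c,q=np.cos(p[2]),np.sin(p[2])
    return np.array([p[0]+c*x-q*t,p[1]+q*x+c*t,z])
obs=[(T,55,125,0,tp(620,35)),(T,55,-125,0,tp(632,553)),(S,55,125,0,sp(412,28)),(S,55,-125,0,sp(752,228))]
f=lambda p:np.concatenate([proj(c,board(p,s,t,n))[0]-o for c,s,t,n,o in obs])
sol=least_squares(f,[560,-80,-1.57]);rest=sol.x
if __name__=="__main__":
    print("rest",rest,sol.fun.round(1))
    # parts: solve (s,t) of origin on board from pixels of points at local (u,v,w)
    def part(ob):
        g=lambda q:np.concatenate([proj(c,board(rest,q[0]+u,q[1]+v,w))[0]-o for c,u,v,w,o in ob])
        k=least_squares(g,[-20,0]);print(k.x.round(1),k.fun.round(1));return k.x
    print("sleeve");part([(T,0,0,50,tp(437,458))]);part([(S,0,0,50,sp(578,283))])
    print("bracket top edge");part([(T,-24,6,52,tp(387,284)),(T,-24,-6,52,tp(389,306)),(T,24,6,52,tp(476,279)),(T,24,-6,52,tp(476,302))])
    print("cover top");part([(T,-24,6,64,tp(373,113)),(T,-24,-6,64,tp(374,138)),(T,24,6,64,tp(458,105)),(T,24,-6,64,tp(460,129))])
    print("lip",[ (pix2z(T,*tp(u,v),z)-0).round(0) for u,v,z in((418,57,36),(425,553,36))],board(rest,-55,125,0),board(rest,-55,-125,0))
    print("sleeve_b",pix2z(T,*tp(215,195),50),pix2z(S,*sp(253,310),50))
    for n,c in dict(sl=[(180,347),(271,348),(269,418),(178,415)],br=[(192,255),(280,254),(280,324),(191,323)],co=[(465,345),(554,337),(560,404),(472,412)]).items():
        P=np.array([pix2z(T,u/1.5-.2,v/1.5-.2,28)[:2] for u,v in c]);e=P[0]+P[3]-P[1]-P[2]
        print(n,P.mean(0).round(0),"yaw",np.degrees(np.arctan2(-e[0],e[1])).round(1),[np.linalg.norm(P[i]-P[i-1]).round(0) for i in range(4)])
    for n,u,v,z in(("sl_in",192,383,55),("br_in",209,289,40),("co_in",486,378,69)):print(n,pix2z(T,u/1.5,v/1.5,z).round(0))
E
python3 scene.py
```

```text
rest [ 602.0133875  -111.8499253    -1.58019416] [ 0.2  0.5  0.1  0.9 -0.8 -0.7 -0.7 -0.7]
sleeve
[-21.7 -77. ] [ 0. -0.]
[-23.8 -86.6] [0. 0.]
bracket top edge
[-22.5   1.5] [ 0.2 -0.  -0.1  0.4 -0.1 -0.4 -0.   0. ]
cover top
[-23.1  82.6] [-0.   0.2 -0.2  0.2  0.2 -0.3 -0.  -0.1]
lip [array([730., -63.,  36.]), array([481., -62.,  36.])] [727.4402127  -67.0212229   27.85868348] [477.45125252 -64.67179934  27.85868348]
sleeve_b [658.80738746  39.6772688   50.        ] [654.357822    40.22016064  50.        ]
sl [425. 299.] yaw -1.9 [np.float64(134.0), np.float64(183.0), np.float64(137.0), np.float64(181.0)]
br [610. 279.] yaw -0.8 [np.float64(138.0), np.float64(180.0), np.float64(142.0), np.float64(179.0)]
co [ 431. -274.] yaw 4.0 [np.float64(132.0), np.float64(180.0), np.float64(133.0), np.float64(176.0)]
sl_in [424. 354.  55.]
br_in [609. 329.  40.]
co_in [ 426. -212.   69.]
```

```bash
cat > go.py <<'E'
from scene import *
def go(*targets,ang=89.5):
    """print row shifts (tool axes) for world TCP targets and turn for tool-x heading ang (deg)"""
    s=r.state();M=R.from_rotvec(s["tcp_rot"]).as_matrix();p=np.array(s["ee_pos"])
    h=np.degrees(np.arctan2(M[1,0],M[0,0]));print("t",round(s["clock"],2),"p",p.round(1),"head",h.round(1),"F",np.round(s["force"],1),"w",round(s["grip_width"],1),"turn",round(-(ang-h),1))
    for t in targets: print(np.round(t,1),"->",(M.T@(np.array(t)-p)).round(1))
def G(s,t,w): return board(rest,s,t,w)-[0,0,18.7]
E
python3 - <<'E'
from go import *
g=G(-22.7,-79,27);go(g+[0,0,110],g+[0,0,60],g)
print(G(-18,1.5,35),G(-19,82.6,27))
E
```

```text
t 0.1 p [ 299.3 -604.3  237.5] head 26.3 F [-0.9 -0.3 -0.6] w 87.8 turn -63.2
[523.3 -77.3 159.4] -> [ 434.7 -372.7   78.9]
[523.3 -77.3 109.4] -> [ 434.7 -372.6  128.9]
[523.3 -77.3  49.4] -> [ 434.7 -372.5  188.9]
[603.83507167 -77.62836824  58.71176188] [684.89814988 -81.93809343  51.47203675]
```

Emit:
{"method": "drive_tool", "body": {
  "rows": [
    [[435,-373,79,-63,-0.45],[435,-373,79,-63,-0.45],[435,-373,79,-63,-0.45],[435,-373,79,-63,-0.45],[435,-373,79,-63,-0.45],[435,-373,79,-63,-0.45],[435,-373,79,-63,-0.45],[435,-373,79,-63,-0.45],[435,-373,79,-63,-0.45],[435,-373,79,-63,-0.45],[435,-373,79,-63,-0.45],[435,-373,79,-63,-0.45],[435,-373,79,-63,-0.45],[435,-373,79,-63,-0.45],[435,-373,79,-63,-0.45],[435,-373,79,-63,-0.45],[435,-373,79,-63,-0.45],[435,-373,79,-63,-0.45]]
  ]
}}

```text
clock: 1.6
ee_pos: [523.1, -77.9, 159.3]
tcp_rot: [-2.234, -2.206, -0.0]
force: [-0.4, -0.3, -0.2]
grip_width: 63.8
```

```bash
python3 - <<'E'
from go import *
g=G(-22.7,-79,27);go(g+[0,0,50],g)
f=grab("side")
g2=grab("top")
a=cv2.resize(f["color"][100:230,190:330,::-1],None,fx=3.5,fy=3.5);b=cv2.resize(g2["color"][130:260,240:340,::-1],None,fx=3.5,fy=3.5)
cv2.imwrite("pics/a1.png",np.hstack([a,b])[:, :800])
E
```

```text
t 1.6 p [523.1 -77.9 159.3] head 89.3 F [-0.4 -0.3 -0.2] w 63.8 turn -0.2
[523.3 -77.3  99.4] -> [ 0.5  0.3 59.8]
[523.3 -77.3  49.4] -> [  0.5   0.4 109.8]
```

View pics/a1.png

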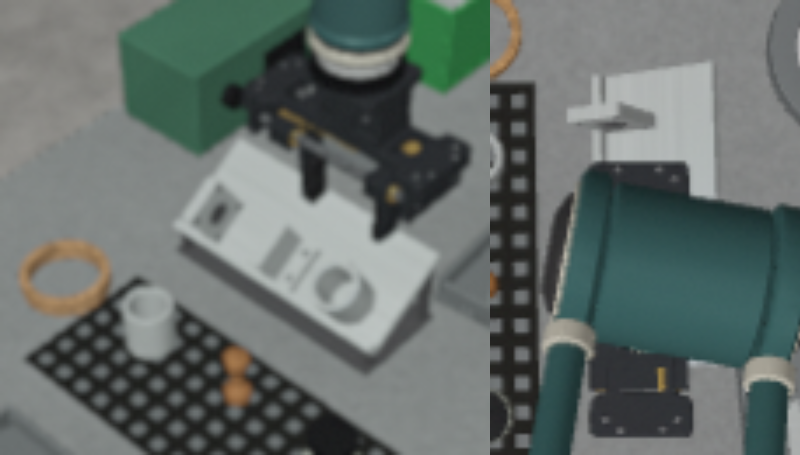

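The picture shows the fingers straddling the sleeve's place, with the bracket clear of them. Next I descend and close.

Emit:
{"method": "drive_tool", "body": {
  "rows": [
    [[0,0,30,0,-0.45],[0,0,60,0,-0.45],[0,0,80,0,-0.45],[0,0,95,0,-0.45],[0,0,105,0,-0.45],[0,0,110,0,-0.45],[0,0,110,0,-0.45],[0,0,110,0,0.1],[0,0,110,0,0.5],[0,0,110,0,0.5],[0,0,110,0,0.5],[0,0,110,0,0.5]]
  ]
}}

```text
clock: 2.7
ee_pos: [524.2, -78.5, 50.8]
tcp_rot: [2.236, 2.206, 0.003]
force: [-0.1, -3.0, 5.5]
grip_width: 48.0
```

Emit:
{"method": "drive_tool", "body": {
  "rows": [
    [[0,0,-15,0,0.5],[0,0,-40,0,0.5],[0,0,-80,0,0.5],[40,-12,-110,0,0.5],[80,-24,-110,0,0.5],[120,-35,-110,0,0.5],[160,-47,-110,0,0.5],[200,-58,-110,0,0.5],[240,-70,-110,0,0.5],[280,-82,-110,0,0.5],[310,-91,-100,0,0.5],[330,-97,-80,0,0.5],[338,-99,-50,0,0.5],[338,-99,-30,0,0.5],[338,-99,-20,0,0.5],[338,-99,-20,0,0.5]]
  ]
}}

```text
clock: 4.03
ee_pos: [427.1, 259.8, 68.1]
tcp_rot: [-2.235, -2.207, 0.006]
force: [-0.9, -0.9, -1.2]
grip_width: 47.9
```

```bash
python3 - <<'E'
from go import *
go([425,261.7,27],[425,261.7,22])
f=grab("side");g2=grab("top")
a=cv2.resize(f["color"][210:345,120:280,::-1],None,fx=3,fy=3);b=cv2.resize(g2["color"][190:325,100:206,::-1],None,fx=3,fy=3)
cv2.imwrite("pics/a2.png",np.hstack([a,b])[:, :800])
E
```

```text
t 4.03 p [427.1 259.8  68.1] head 89.3 F [-0.9 -0.9 -1.2] w 47.9 turn -0.2
[425.  261.7  27. ] -> [ 2.  -2.  41.1]
[425.  261.7  22. ] -> [ 2.  -1.9 46.1]
```

View pics/a2.png

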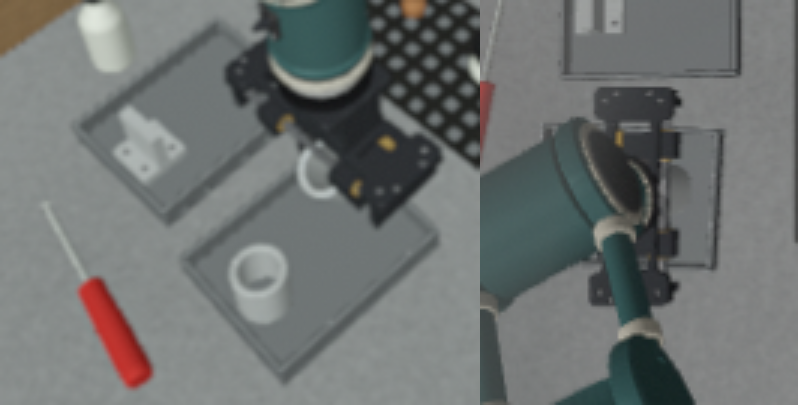

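The view shows sleeve_a held tilted above the clear -y half of the tray, with sleeve_in clear at (258, 282). I'll descend to contact.

Emit:
{"method": "drive_tool", "body": {
  "rows": [
    [[2,-2,20,0,0.5],[2,-2,34,0,0.5],[2,-2,40,0,0.5],[2,-2,43,0,0.5],[2,-2,45,0,0.5],[2,-2,47,0,0.5],[2,-2,47,0,0.5]]
  ]
}}

```text
clock: 4.72
ee_pos: [428.6, 262.8, 24.8]
tcp_rot: [2.236, 2.205, 0.004]
force: [0.1, -0.6, -1.3]
grip_width: 47.8
```

Emit:
{"method": "drive_tool", "body": {
  "rows": [
    [[0,0,2,0,0.5],[0,0,4,0,0.5],[0,0,4,0,0.5],[0,0,4,0,0.5]]
  ]
}}

```text
clock: 5.05
ee_pos: [429.5, 263.1, 22.7]
tcp_rot: [2.236, 2.205, 0.006]
force: [-3.7, -2.8, 10.5]
grip_width: 47.7
```

Emit:
{"method": "drive_tool", "body": {
  "rows": [
    [[-2,0,2.5,0,0.5],[-4,0,4,0,0.5],[-6,0,4.5,0,0.5],[-8,0,5,0,0.5],[-10,0,6,0,0.5],[-12,0,7,0,0.5],[-14,0,8,0,0.5],[-16,0,9.5,0,0.5],[-18,0,11,0,0.5],[-19,0,12,0,0.5],[-19,0,12,0,0.5]]
  ]
}}

```text
clock: 5.97
ee_pos: [432.8, 246.9, 13.9]
tcp_rot: [2.236, 2.203, 0.019]
force: [-0.7, 3.4, 11.5]
grip_width: 48.0
```

```bash
python3 - <<'E'
from go import *
go()
f=grab("side")
save(f,"a3.png",5,(180,230,280,320))
E
```

```text
t 5.97 p [432.8 246.9  13.9] head 89.2 F [-0.7  3.4 11.5] w 48.0 turn -0.3
```

View pics/a3.png

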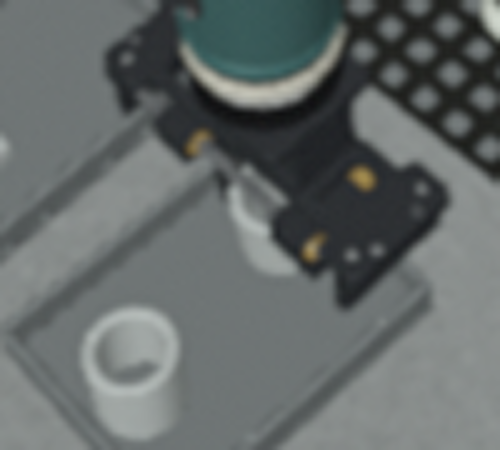

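The sleeve now looks upright at (265, 230), and z = 13.9 matches the 13.3 expected for a flat foot. Next I release and lift off.

Emit:
{"method": "drive_tool", "body": {
  "rows": [
    [[0,0,-1,0,0.2],[0,0,-1,0,-0.1],[0,0,-1,0,-0.3],[0,0,-1,0,-0.35],[0,0,-1,0,-0.35],[0,0,-10,0,-0.35],[0,0,-30,0,-0.35],[0,0,-60,0,-0.35],[0,0,-100,0,-0.35],[0,0,-140,0,-0.35],[0,0,-150,0,-0.35]]
  ]
}}

```text
clock: 6.93
ee_pos: [434.7, 247.6, 171.3]
tcp_rot: [2.234, 2.201, 0.035]
force: [0.9, 0.4, 1.2]
grip_width: 59.3
```

```bash
python3 - <<'E'
from go import *
go([657,40,100],[657,40,6.5+4])
E
```

```text
t 6.93 p [434.7 247.6 171.3] head 89.2 F [0.9 0.4 1.2] w 59.3 turn -0.3
[657  40 100] -> [-205.1  223.9   73.3]
[657.   40.   10.5] -> [-206.2  222.2  162.8]
```

Emit:
{"method": "drive_tool", "body": {
  "rows": [
    [[-30,28,0,0,-0.47],[-60,60,0,0,-0.47],[-90,92,0,0,-0.47],[-118,124,0,0,-0.47],[-146,156,0,0,-0.47],[-174,188,20,0,-0.47],[-195,212,45,0,-0.47],[-205,223,75,0,-0.47],[-206,223,105,0,-0.47],[-206,222,135,0,-0.47],[-206,222,150,0,-0.47],[-206,222,159,0,-0.47],[-206,222,162,0,-0.47],[-206,222,162,0,-0.47],[-206,222,162,0,0.1],[-206,222,162,0,0.5],[-206,222,162,0,0.5],[-206,222,162,0,0.5],[-206,222,162,0,0.5]]
  ]
}}

```text
clock: 8.52
ee_pos: [658.2, 40.5, 13.5]
tcp_rot: [2.232, 2.199, 0.039]
force: [-0.6, 0.6, 6.7]
grip_width: 47.3
```

```bash
python3 - <<'E'
from go import *
z=r.state()["ee_pos"][2]
go([657,40,150],[432,300,150],[432,300,z+5+15],[432,300,z+5])
print(R.from_rotvec(r.state()["tcp_rot"]).as_matrix()[:,2])
E
```

```text
t 8.52 p [658.2  40.5  13.5] head 89.2 F [-0.6  0.6  6.7] w 47.3 turn -0.3
[657  40 150] -> [   1.2    1.9 -136.4]
[432 300 150] -> [ 257.8 -226.9 -138.6]
[432.  300.   33.5] -> [ 256.4 -229.6  -22.1]
[432.  300.   18.5] -> [ 256.2 -229.9   -7.1]
[ 0.02294294  0.01172845 -0.99966798]
```

Emit:
{"method": "drive_tool", "body": {
  "rows": [
    [[0,0,-20,0,0.5],[0,1,-60,0,0.5],[2,2,-100,0,0.5],[25,-18,-138,0,0.5],[55,-45,-138,0,0.5],[85,-73,-138,0,0.5],[115,-100,-138,0,0.5],[145,-128,-138,0,0.5],[175,-155,-138,0,0.5],[205,-182,-138,0,0.5],[235,-210,-138,0,0.5],[252,-225,-130,0,0.5],[257,-228,-105,0,0.5],[257,-229,-75,0,0.5],[257,-229,-45,0,0.5],[257,-229,-25,0,0.5],[257,-229,-20,0,0.5],[257,-229,-20,0,0.5]]
  ]
}}

```text
clock: 10.02
ee_pos: [431.0, 299.7, 29.7]
tcp_rot: [2.232, 2.2, 0.032]
force: [-0.5, 0.8, -1.9]
grip_width: 47.0
```

```bash
python3 - <<'E'
from go import *
go([432,300,18.5])
E
```

```text
t 10.02 p [431.  299.7  29.7] head 89.2 F [-0.5  0.8 -1.9] w 47.0 turn -0.3
[432.  300.   18.5] -> [ 0.2  0.8 11.2]
```

Emit:
{"method": "drive_tool", "body": {
  "rows": [
    [[0,0,4,0,0.5],[0,0,7,0,0.5],[0,0,9,0,0.5],[0,0,11,0,0.5],[0,0,12.5,0,0.5],[0,0,12.5,0,0.5]]
  ]
}}

```text
clock: 10.52
ee_pos: [432.0, 300.1, 18.5]
tcp_rot: [2.232, 2.2, 0.034]
force: [-0.9, -1.9, 4.6]
grip_width: 47.2
```

Emit:
{"method": "drive_tool", "body": {
  "rows": [
    [[0,0,-1,0,0.2],[0,0,-1,0,-0.1],[0,0,-1,0,-0.3],[0,0,-1,0,-0.35],[0,0,-1,0,-0.35],[0,0,-10,0,-0.35],[0,0,-30,0,-0.35],[0,0,-60,0,-0.35],[0,0,-100,0,-0.35],[0,0,-130,0,-0.35],[0,0,-140,0,-0.35]]
  ]
}}

```text
clock: 11.43
ee_pos: [431.9, 300.5, 164.8]
tcp_rot: [2.231, 2.198, 0.049]
force: [1.0, 0.4, 0.6]
grip_width: 59.4
```

```bash
python3 - <<'E'
from go import *
g=G(-18,1.5,36);go(g+[0,0,95],g)
f=grab("side");save(f,"a4.png",1.5)
E
```

```text
t 11.43 p [431.9 300.5 164.8] head 89.2 F [1.  0.4 0.6] w 59.4 turn -0.3
[603.8 -77.1 154.5] -> [-375.2  177.2    9.4]
[603.8 -77.1  59.5] -> [-376.6  174.5  104.4]
```

Emit:
{"method": "drive_tool", "body": {
  "rows": [
    [[-35,16,0,0,0.09],[-72,34,0,0,0.09],[-109,51,0,0,0.09],[-146,69,0,0,0.09],[-183,86,0,0,0.09],[-220,104,0,0,0.09],[-257,121,0,0,0.09],[-294,139,0,0,0.09],[-330,156,0,0,0.09],[-360,170,0,0,0.09],[-375,177,10,0,0.09],[-375,177,30,0,0.09],[-375,177,50,0,0.09],[-375,177,50,0,0.09]]
  ]
}}

```text
clock: 12.65
ee_pos: [600.6, -76.1, 107.3]
tcp_rot: [2.239, 2.203, 0.04]
force: [-1.3, -0.5, -0.9]
grip_width: 40.3
```

```bash
python3 - <<'E'
from go import *
g=G(-18,1.5,36);go(g)
f=grab("side");g2=cv2.imread("pics/a4.png")
a=cv2.resize(f["color"][100:220,200:320,::-1],(480,480),interpolation=cv2.INTER_CUBIC)
b=cv2.resize(g2[360:510,260:410],(300,300))
c=np.zeros((480,300,3),np.uint8);c[:300]=b
cv2.imwrite("pics/a5.png",np.hstack([a,c]))
E
```

```text
t 12.65 p [600.6 -76.1 107.3] head 89.1 F [-1.3 -0.5 -0.9] w 40.3 turn -0.4
[603.8 -77.1  59.5] -> [-1.7  2.4 47.8]
```

View pics/a5.png

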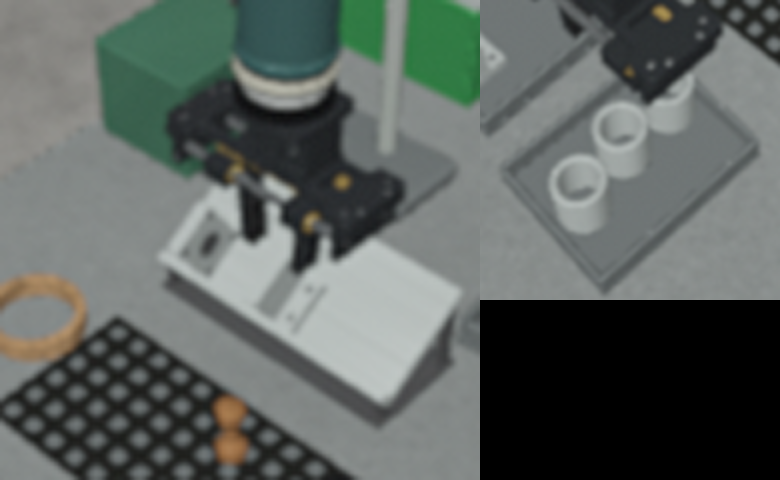

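All three sleeves stand on end in their tray. The fingers straddle the bracket web, so I descend and grip.

Emit:
{"method": "drive_tool", "body": {
  "rows": [
    [[-2,2,20,0,0.09],[-2,2,35,0,0.09],[-2,2,43,0,0.09],[-2,2,47,0,0.09],[-2,2,48,0,0.09],[-2,2,48,0,0.09],[-2,2,48,0,0.5],[-2,2,48,0,0.9],[-2,2,48,0,0.9],[-2,2,48,0,0.9],[-2,2,48,0,0.9]]
  ]
}}

```text
clock: 13.62
ee_pos: [604.2, -77.2, 62.0]
tcp_rot: [2.236, 2.203, 0.041]
force: [-2.9, 0.4, 4.7]
grip_width: 11.8
```

```bash
python3 - <<'E'
from go import *
p=np.array(r.state()["ee_pos"])+[0,0,18.7]
# grasp point in board coords -> u rel part left corner, w
k=least_squares(lambda q:board(rest,*q)-p,[-18,0,35]).x;u=k[0]+22.5+24;w=k[2];print("u,w",u,w,k)
rel=lambda a:np.array([u*np.cos(a)-w*np.sin(a),u*np.sin(a)+w*np.cos(a)])
for d in(33.2,28,22,16,10,5,0): print(d,(rel(np.radians(d))-rel(A)).round(1),rel(np.radians(d)).round(1))
q=rel(A);yf=250 # final centre y
t=[610,yf+24-q[0],5+q[1]-18.7];print("touch",t)
go([603,-76,165],[610,t[1],165],[610,t[1],t[2]+15])
E
```

```text
u,w 29.92988543460609 37.957856751005906 [-16.57011457   1.85908564  37.95785675]
33.2 [ 0. -0.] [ 4.3 48.2]
28 [ 4.4 -0.6] [ 8.6 47.6]
22 [ 9.3 -1.7] [13.5 46.4]
16 [14.1 -3.4] [18.3 44.7]
10 [18.7 -5.6] [22.9 42.6]
5 [22.3 -7.7] [26.5 40.4]
0 [ 25.7 -10.2] [29.9 38. ]
touch [610, np.float64(269.76658280657966), np.float64(34.45262308665005)]
t 13.62 p [604.2 -77.2  62. ] head 89.1 F [-2.9  0.4  4.7] w 11.8 turn -0.4
[603 -76 165] -> [   2.9    0.8 -103. ]
[610.  269.8 165. ] -> [348.7   2.6 -97.1]
[610.  269.8  49.5] -> [3.468e+02 3.000e-01 1.840e+01]
```

Emit:
{"method": "drive_tool", "body": {
  "rows": [
    [[0,0,-15,0,0.9],[0,0,-40,0,0.9],[3,0,-80,0,0.9],[40,1,-100,0,0.9],[80,1,-100,0,0.9],[120,1,-100,0,0.9],[160,1,-100,0,0.9],[200,2,-100,0,0.9],[240,2,-100,0,0.9],[280,2,-98,0,0.9],[310,2,-97,0,0.9],[332,2,-80,0,0.9],[337,1,-50,0,0.9],[337,0,-20,0,0.9],[337,0,5,0,0.9],[337,0,17,0,0.9],[337,0,18,0,0.9],[337,0,18,0,0.9]]
  ]
}}

```text
clock: 15.12
ee_pos: [609.2, 259.7, 49.1]
tcp_rot: [2.237, 2.203, 0.038]
force: [-0.1, 0.2, 0.4]
grip_width: 12.1
```

Emit:
{"method": "drive_tool", "body": {
  "rows": [
    [[0,0,4,0,0.9],[0,0,8,0,0.9],[0,0,11,0,0.9],[0,0,13,0,0.9],[0,0,13,0,0.9]]
  ]
}}

```text
clock: 15.53
ee_pos: [609.5, 259.8, 36.2]
tcp_rot: [2.237, 2.203, 0.039]
force: [-0.8, 0.1, -1.5]
grip_width: 11.4
```

Emit:
{"method": "drive_tool", "body": {
  "rows": [
    [[0,0,2,0,0.9],[0,0,4,0,0.9],[0,0,4,0,0.9],[0,0,4,0,0.9]]
  ]
}}

```text
clock: 15.87
ee_pos: [610.2, 260.0, 34.3]
tcp_rot: [2.237, 2.203, 0.04]
force: [-3.4, -1.9, 8.1]
grip_width: 12.0
```

Emit:
{"method": "drive_tool", "body": {
  "rows": [
    [[-2,0,2.5,0,0.9],[-4.5,0,3.5,0,0.9],[-7,0,4,0,0.9],[-9.5,0,4.7,0,0.9],[-12,0,5.6,0,0.9],[-14,0,6.4,0,0.9],[-16.5,0,7.5,0,0.9],[-19,0,8.8,0,0.9],[-21,0,10,0,0.9],[-23,0,11,0,0.9],[-25,0,12.5,0,0.9],[-26,0,13,0,0.9],[-26,0,13,0,0.9]]
  ]
}}

```text
clock: 16.95
ee_pos: [611.3, 235.9, 23.0]
tcp_rot: [2.238, 2.202, 0.046]
force: [-0.9, 2.7, 5.3]
grip_width: 11.7
```

```bash
python3 - <<'E'
from go import *
go()
f=grab("side");save(f,"a6.png",5,(130,190,250,280))
E
```

```text
t 16.95 p [611.3 235.9  23. ] head 89.1 F [-0.9  2.7  5.3] w 11.7 turn -0.4
```

View pics/a6.png

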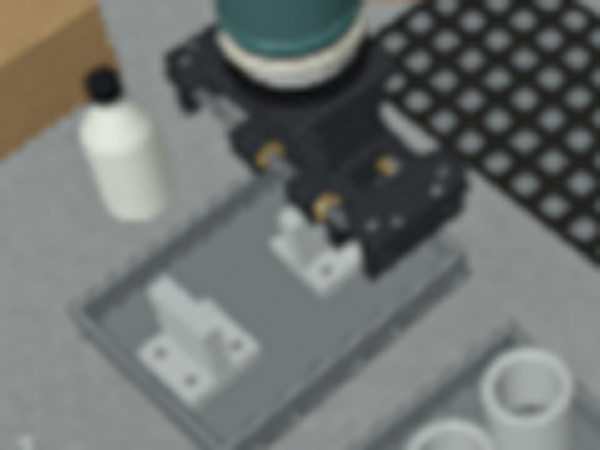

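The bracket is flat on its foot beside bracket_in, and z = 23.0 matches. I release it and move to a hover left of the cover.

Emit:
{"method": "drive_tool", "body": {
  "rows": [
    [[0,0,-1,0,0.6],[0,0,-1,0,0.4],[0,0,-1,0,0.3],[0,0,-1,0,0.3],[0,0,-10,0,0.3],[0,0,-30,0,0.3],[0,0,-60,0,0.3],[0,0,-100,0,0.3],[0,0,-120,0,0.3],[0,0,-120,0,0.3]]
  ]
}}

```text
clock: 17.83
ee_pos: [612.7, 234.7, 150.6]
tcp_rot: [2.234, 2.198, 0.063]
force: [1.0, -0.5, 0.1]
grip_width: 30.7
```

```bash
python3 - <<'E'
from go import *
g=G(-21,82.6,28);print(g);go(g+[0,60,75],g+[0,15,60],g)
f=grab("side");pickle.dump(f,open("s1.pkl","wb"))
E
```

```text
[684.91902168 -79.71724227  51.21245152]
t 17.83 p [612.7 234.7 150.6] head 89.1 F [ 1.  -0.5  0.1] w 30.7 turn -0.4
[684.9 -19.7 126.2] -> [-253.8   75.6   20.9]
[684.9 -64.7 111.2] -> [-299.1   75.8   34.9]
[684.9 -79.7  51.2] -> [-315.5   74.1   94.5]
```

Emit:
{"method": "drive_tool", "body": {
  "rows": [
    [[-35,10,0,0,0.09],[-70,20,0,0,0.09],[-105,30,0,0,0.09],[-140,40,5,0,0.09],[-175,50,10,0,0.09],[-210,60,15,0,0.09],[-240,70,15,0,0.09],[-265,75,15,0,0.09],[-285,76,15,0,0.09],[-297,76,15,0,0.09],[-300,76,15,0,0.09],[-300,76,15,0,0.09]]
  ]
}}

```text
clock: 18.88
ee_pos: [681.8, -67.0, 126.7]
tcp_rot: [2.238, 2.199, 0.055]
force: [0.1, 0.4, -0.2]
grip_width: 40.2
```

```bash
python3 - <<'E'
from go import *
g=G(-21,82.6,28);go(g+[0,0,30],g)
f=grab("side");f1=pickle.load(open("s1.pkl","rb"))
a=cv2.resize(f["color"][0:200,190:350,::-1],(480,600),interpolation=cv2.INTER_CUBIC)
b=cv2.resize(f1["color"][190:340,140:240,::-1],(300,450));c=np.zeros((600,300,3),np.uint8);c[:450]=b
cv2.imwrite("pics/a7.png",np.hstack([a,c]))
E
```

```text
t 18.88 p [681.8 -67.  126.7] head 89.0 F [ 0.1  0.4 -0.2] w 40.2 turn -0.5
[684.9 -79.7  81.2] -> [-13.7   2.2  45.2]
[684.9 -79.7  51.2] -> [-14.4   1.4  75.2]
```

View pics/a7.png

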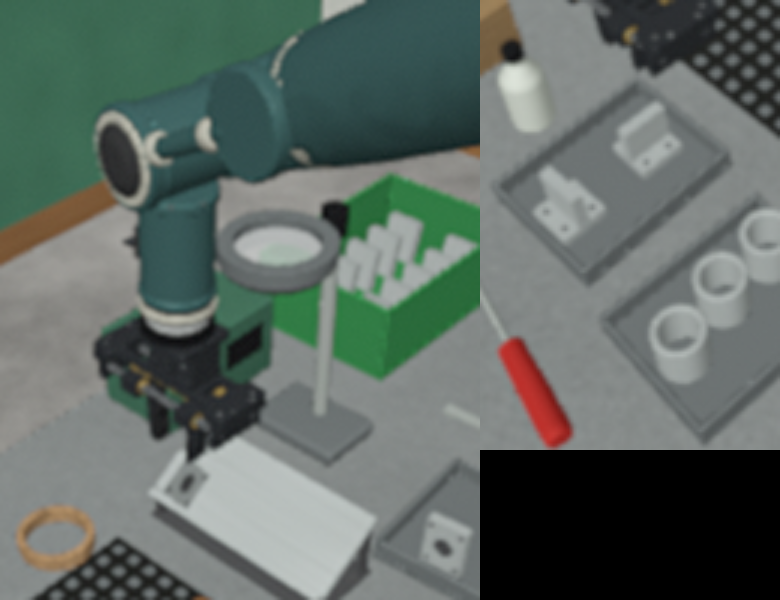

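```bash
python3 - <<'E'
from go import *
f=pickle.load(open("s1.pkl","rb"))
for z in(126,200,250,300,350,400,450,500): print(z,[((proj(f,[682+z*0.0,y,z])[0]-[190,0])*3).round(0) for y in(-75,-150,-200)])
print(r.state()["qpos"])
print("lamp",[((proj(f,board(rest,0,0,0)*0+[602+85-.009*120,-112-120+d,302])[0]-[190,0])*3).round(0) for d in(-65,0,65)])
E
```

```text
126 [array([179., 442.]), array([225., 409.]), array([255., 389.])]
200 [array([177., 387.]), array([225., 355.]), array([256., 335.])]
250 [array([175., 347.]), array([225., 315.]), array([257., 295.])]
300 [array([173., 304.]), array([225., 272.]), array([258., 253.])]
350 [array([171., 257.]), array([225., 227.]), array([259., 207.])]
400 [array([169., 208.]), array([225., 178.]), array([260., 159.])]
450 [array([167., 155.]), array([225., 125.]), array([261., 107.])]
500 [array([164.,  97.]), array([224.,  69.]), array([262.,  51.])]
[-0.14598849  0.35092569  1.70541764  0.03012912  1.0612313  -0.14365964]
lamp [array([315., 214.]), array([275., 237.]), array([233., 262.])]
```

The right crop shows both brackets standing. The left crop shows the wrist housing above the lamp head. My estimate gives only ~5 mm lamp clearance for a low grasp, so I'll grip the cover higher (u +16, w 46), which keeps ~25 mm.

```bash
python3 - <<'E'
from go import *
g=G(-23+16,82.6,46);go(g)
E
```

```text
t 18.93 p [682.  -66.1 127.1] head 89.1 F [-0.1  0.4 -1. ] w 40.1 turn -0.4
[684.9 -81.6  73.9] -> [-16.7   1.7  52.8]
```

Emit:
{"method": "drive_tool", "body": {
  "rows": [
    [[-5,2,12,0,0.09],[-10,2,24,0,0.09],[-14,2,34,0,0.09],[-16,2,42,0,0.09],[-17,2,48,0,0.09],[-17,2,52,0,0.09],[-17,2,53,0,0.09],[-17,2,53,0,0.5],[-17,2,53,0,0.9],[-17,2,53,0,0.9],[-17,2,53,0,0.9],[-17,2,53,0,0.9]]
  ]
}}

```text
clock: 19.93
ee_pos: [685.4, -82.0, 74.5]
tcp_rot: [2.237, 2.2, 0.056]
force: [-1.0, 0.5, 0.3]
grip_width: 11.8
```

```bash
python3 - <<'E'
from go import *
p=np.array(r.state()["ee_pos"])+[0,0,18.7]
k=least_squares(lambda q:board(rest,*q)-p,[-18,0,35]).x;u=k[0]+23+24;w=k[2];print("u,w",u,w,k)
rel=lambda a:np.array([u*np.cos(a)-w*np.sin(a),u*np.sin(a)+w*np.cos(a)])
for d in(33.2,28,22,16,10,5,0): print(d,(rel(np.radians(d))-rel(A)).round(1),rel(np.radians(d)).round(1))
q=rel(A);yf=-302;t=[430,yf+24-q[0],5+q[1]-18.7];print("touch",t)
go([683,-45,130],[600,-45,165],[430,t[1],165],[430,t[1],t[2]+15])
E
```

```text
u,w 40.630842989246126 46.25815661618346 [-6.36915701 83.14228373 46.25815662]
33.2 [ 0. -0.] [ 8.7 61. ]
28 [ 5.5 -1. ] [14.2 59.9]
22 [11.7 -2.8] [20.3 58.1]
16 [17.7 -5.3] [26.3 55.7]
10 [23.3 -8.3] [32.  52.6]
5 [ 27.8 -11.3] [36.4 49.6]
0 [ 32.  -14.7] [40.6 46.3]
touch [430, np.float64(-286.6356054975368), np.float64(47.25989479350372)]
t 19.93 p [685.4 -82.   74.5] head 89.1 F [-1.   0.5  0.3] w 11.8 turn -0.4
[683 -45 130] -> [ 38.2  -1.5 -54.7]
[600 -45 165] -> [ 37.6 -83.5 -92. ]
[ 430.  -286.6  165. ] -> [-206.7 -249.3 -102.3]
[ 430.  -286.6   62.3] -> [-209.  -252.2    0.4]
```

Emit:
{"method": "drive_tool", "body": {
  "rows": [
    [[0,0,-10,0,0.9],[5,0,-25,0,0.9],[20,-5,-40,0,0.9],[35,-20,-60,0,0.9],[38,-50,-80,0,0.9],[38,-85,-95,0,0.9],[30,-120,-100,0,0.9],[5,-150,-100,0,0.9],[-25,-170,-100,0,0.9],[-60,-185,-100,0,0.9],[-95,-200,-100,0,0.9],[-130,-217,-100,0,0.9],[-165,-233,-100,0,0.9],[-195,-245,-100,0,0.9],[-207,-249,-90,0,0.9],[-208,-250,-60,0,0.9],[-209,-251,-30,0,0.9],[-209,-252,-8,0,0.9],[-209,-252,0,0,0.9],[-209,-252,0,0,0.9]]
  ]
}}

```text
clock: 21.6
ee_pos: [428.9, -284.8, 60.7]
tcp_rot: [-2.239, -2.202, -0.056]
force: [0.1, -0.3, -0.4]
grip_width: 11.6
```

Emit:
{"method": "drive_tool", "body": {
  "rows": [
    [[0,0,4,0,0.9],[0,0,8,0,0.9],[0,0,11,0,0.9],[0,0,13,0,0.9],[0,0,13,0,0.9]]
  ]
}}

```text
clock: 22.02
ee_pos: [429.6, -284.6, 48.1]
tcp_rot: [2.239, 2.203, 0.056]
force: [-0.5, -0.2, -0.7]
grip_width: 11.7
```

Emit:
{"method": "drive_tool", "body": {
  "rows": [
    [[0,0,1.5,0,0.9],[0,0,3,0,0.9],[0,0,3,0,0.9],[0,0,3,0,0.9]]
  ]
}}

```text
clock: 22.35
ee_pos: [430.3, -285.2, 46.5]
tcp_rot: [2.238, 2.202, 0.056]
force: [-2.0, 1.1, 5.3]
grip_width: 11.7
```

Emit:
{"method": "drive_tool", "body": {
  "rows": [
    [[-2.5,0,2.5,0,0.9],[-5.5,0,3.5,0,0.9],[-8.5,0,4.2,0,0.9],[-11.5,0,5.3,0,0.9],[-14.5,0,6.3,0,0.9],[-17.5,0,7.7,0,0.9],[-20.5,0,9.2,0,0.9],[-23.5,0,11,0,0.9],[-26,0,12.5,0,0.9],[-28,0,14,0,0.9],[-30,0,15.5,0,0.9],[-32,0,17,0,0.9],[-32,0,17.5,0,0.9],[-32,0,17.5,0,0.9]]
  ]
}}

```text
clock: 23.52
ee_pos: [430.5, -316.3, 30.3]
tcp_rot: [2.239, 2.203, 0.058]
force: [-5.5, 8.8, 21.1]
grip_width: 11.7
```

```bash
python3 - <<'E'
from go import *
go()
f=grab("side");g=grab("top");pickle.dump(f,open("s2.pkl","wb"))
a=cv2.resize(f["color"][120:230,290:390,::-1],(450,495),interpolation=cv2.INTER_CUBIC)
b=cv2.resize(g["color"][215:290,300:380,::-1],(320,300));c=np.zeros((495,320,3),np.uint8);c[:300]=b
cv2.imwrite("pics/a8.png",np.hstack([a,c]))
E
```

```text
t 23.52 p [ 430.5 -316.3   30.3] head 89.1 F [-5.5  8.8 21.1] w 11.7 turn -0.4
```

View pics/a8.png

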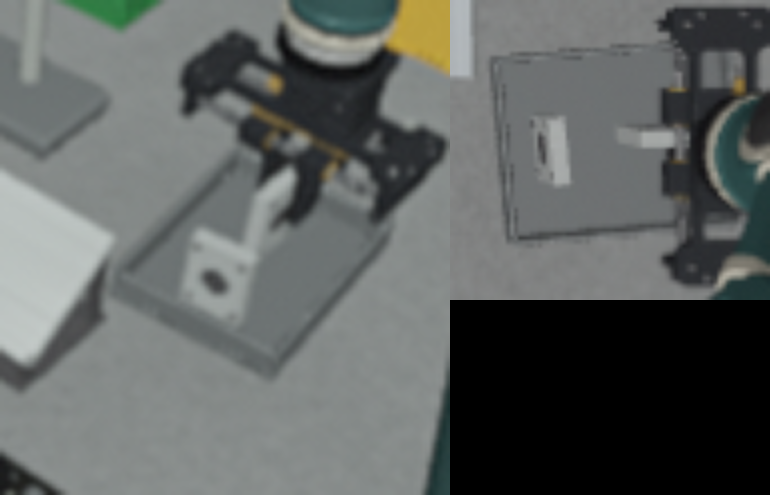

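The cover's edge is parallel to cover_in's in the view, so it is upright, about 40 mm from cover_in. I'll relax the press and release gently.

Emit:
{"method": "drive_tool", "body": {
  "rows": [
    [[0,0,-0.5,0,0.9],[0,0,-0.5,0,0.9],[0,0,-0.5,0,0.7],[0,0,-0.5,0,0.6],[0,0,-0.5,0,0.45],[0,0,-0.5,0,0.3],[0,0,-0.5,0,0.3],[0,0,-8,0,0.3],[0,0,-20,0,0.3],[0,0,-40,0,0.3],[0,0,-75,0,0.3],[0,0,-110,0,0.3],[0,0,-150,0,0.3],[0,0,-150,0,0.3]]
  ]
}}

```text
clock: 24.78
ee_pos: [430.8, -324.0, 190.8]
tcp_rot: [2.227, 2.191, 0.059]
force: [1.1, 0.4, 0.9]
grip_width: 30.8
```

Emit:
{"method": "drive_tool", "body": {
  "rows": [
    [[0,-20,0,0,0.3],[20,-40,0,0,0.3],[60,-50,0,0,0.3],[100,-50,0,0,0.3],[140,-50,0,0,0.3],[180,-50,0,0,0.3],[220,-50,0,0,0.3],[260,-50,0,0,0.3],[290,-45,0,0,0.3],[300,-40,0,0,0.3],[300,-40,0,0,0.3]]
  ]
}}

```text
clock: 25.7
ee_pos: [396.5, -21.2, 195.4]
tcp_rot: [2.221, 2.195, 0.063]
force: [-0.6, -0.3, 0.4]
grip_width: 30.8
```

```bash
python3 - <<'E'
from go import *
go()
f=grab("side");g=grab("top")
a=cv2.resize(f["color"][120:350,120:390,::-1],(486,414),interpolation=cv2.INTER_CUBIC)
b=cv2.resize(g["color"][215:290,300:380,::-1],(310,290),interpolation=cv2.INTER_CUBIC)
d=cv2.resize(f["color"][130:220,300:390,::-1],(310,310),interpolation=cv2.INTER_CUBIC)
c=np.zeros((600,796,3),np.uint8);c[:414,:486]=a;c[:290,486:]=b;c[290:,486:]=d
cv2.imwrite("pics/a9.png",c)
E
```

```text
t 25.7 p [396.5 -21.2 195.4] head 89.3 F [-0.6 -0.3  0.4] w 30.8 turn -0.2
```

View pics/a9.png

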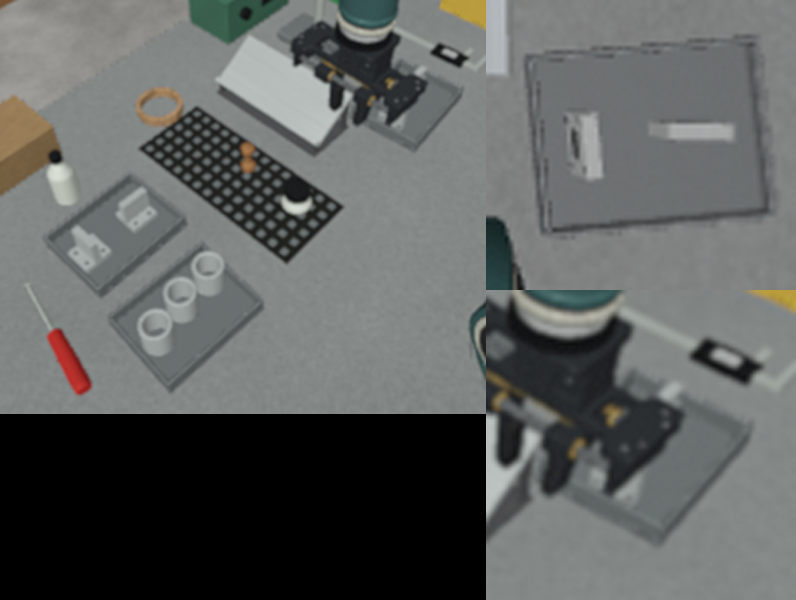

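```bash
python3 -c "
from cell import r
print(r.hand_in(), r.state()['clock'])"
```

```text
the job is handed in; nothing more can be done
the job is handed in; nothing more can be done
```

All four parts are in their matching trays and the job is handed in; the clock read about 26 s of the 72 s allowed. Parts from the rest were carried tilted, stood upright by pivoting them on the tray floor, then released.

- **Sleeves and brackets:** the last pictures show three sleeves on end and two brackets on their feet with webs up. Those already in the trays are still standing.
- **Cover:** the top view shows its top edge about 51 mm long and thin, which fits standing on the 48 mm edge. In the last side view the arm partly hid it, so that final check is from the top view alone. Its faces point along the tray's x, a quarter turn from the cover already there.
- **Other things on the bench:** those in the last pictures (jar, stamp, tape, oiler, screwdriver, caliper) look unmoved; I did not measure this.
- **What disagreed:**
  - The tool drifted about 2° off vertical over the run.
  - While righting the cover I pressed about 21 N on the tool, more than planned, and the pads slipped about 2 mm. I backed off before releasing.

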